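# Post the sample vial in the sample box

### The job

Post the retained-sample vial, which stands in front of you near the brass weight and the stamp, into the grey sample box: first push the box's collecting drawer fully home, so that it lies under the door's tray. Then pull the door down to its stop, set the vial in the tray behind it, let go, and swing the door back up until it is fully shut, so that the vial tips into the drawer. Leave the brass weight and the stamp standing where they are.

Things in the scene. Friction and masses are not known exactly. Their poses are not given: they have to be found in the camera images.
- sample_box: Fixed grey sheet-steel box on the bench, 180 mm wide, 170 deep, 232 high; its flat top begins 54 mm behind the front face. Origin: on the bench under the middle of the front face; x straight into the box, y left along the front (seen facing it), z up. Front upright below 112 mm (drawer, fascia with blank card), above 130 mm leaning back and closed by the door. Open inside from door down to drawer.
- drop_door (a joint): White door hinged along its bottom edge (axis along the box's y). 0 = shut, leaning back 28 degrees from upright; 1.19 rad = open at its stop, leaning 40 degrees forward to the user. No latch: its weight keeps it shut near 0 and lets it fall, damped, to the stop when well past upright (above about 0.7). Under 3 N at the handle moves it.
- door_hinge (a point): Middle of the door's hinge axis, 130 mm above the bench in the plane of the box's front face; axes as the box. It does not move.
- door_handle (a point): Middle of the door's handle: round bar 10 mm thick, 96 long, parallel to the hinge, on two end legs 35 mm beyond the door's free edge (panel 178 wide, 122 tall, 5 thick); open gap between. Swings on a 156 mm radius: 274 mm high and 59 behind the front face when shut, 238 high and 112 in front when open. Axes: y along the bar, z along the panel away from the hinge, x through it to the inside.
- door_tray (a point): Bottom of the V trough, 152 mm wide, between door panel and a 62 mm steel plate fixed at its foot. Door open: point 9 mm behind the hinge, 14 above it; panel rises to the user at 50 degrees, plate rises 12 degrees into the box, so a thing set there stays; open above. Door shut: plate slopes 56 degrees down and drops it in the drawer. Axes as door_handle.
- sample_drawer (a joint): Collecting drawer at the foot of the box. 0 = fully home (its front against the box, end stop), positive = metres pulled out towards the user (up to 0.11). It slides along the box's x with about 1.5 N of friction and stays where it is left.
- drawer_handle (a point): Middle of the drawer's handle: a bar about 10 mm thick and 90 mm long along the box's y, 35 mm in front of the drawer's front panel (168 mm wide, 66 mm high), 46 mm above the bench. Axes as the box.
- drawer_in (a point): Middle of the drawer's inner floor (inside 146 mm by 146 mm, walls 52 mm high, floor 18 mm above the bench); axes as the box. Two older vials with blue caps are fixed on this floor near its sides; leave them.
- vial_mid (a point): Centre of the sample vial, half-way up: a closed round vial with brown contents and a white cap, 23 mm in diameter, 60 mm high, about 20 g, upright on the bench at the start, in front of the robot or a little to its right, 8 to 20 cm from the brass weight and the stamp (this point 30 mm up). Not the two small vials at the back. z along the vial, cap end up.
- brass_weight: Loose calibration weight of yellow metal with a knob, 27 mm in diameter, 52 mm high, standing near the vial; to be left alone. Origin under its centre.
- stamp_hand: Loose hand stamp with a wooden knob, 30 x 56 mm, 88 mm high, standing near the vial; to be left alone. Origin under its centre.
There are look-alikes about, which are no part of the job. What is shaped like the part that bears vial_mid but blue is not meant.

How it is judged:
By the outcome, as a careful person would: the job done as asked, in the order asked, and still so for the second after the job is handed in, with the robot touching nothing.
It also fails if it takes over 72 s, if anything falls off the work surface, if the arm or the gripper's body presses on something with over 40 N, if the wrist force passes 120 N, or if a joint passes its speed limit or range.

### The arm

A 6-joint arm with a two-finger parallel gripper is mounted at the origin on a cart in front of the work surface, level with it; the furniture and walls round the work are solid. World frame = base frame: x ahead of the robot, y to its left, z up, the work surface at z = 0. Lengths are in m, angles in degrees, forces in N, time in s.
With the tool pointing down it reaches from about 0.35 to 0.875 m from the base axis. Payload 4.2 kg.
Tool frame: the origin (TCP) lies between the finger pads; the fingertips stand 8 mm ahead of it and the grasp point (between the pads) lies 11 mm behind it; z points along the fingers, y is the line along which they close (so a half turn about z gives the same grasp; the last joint's range is limited). The gripper opens to 87 mm and grips with 3 to 60 N. Pads are 19 mm wide; open, the fingers measure 117 mm over their backs; the gripper's body (75 mm by 190 mm) begins 51 mm behind the grasp point.
Start: joints at [-55.027, 22.042, 0.453, 0, -68.411, -14.817], TCP at [0.215, -0.587, 0.231] pointing down, gripper open.
Joint ranges: [-179.83, 179.83], [-69.29, 118.12], [-61.27, 80.66], [-181.25, 117.63], [-171.15, -9.14], [-177.46, 177.46]. Speed limits (degrees/s): [159.86, 159.86, 180, 180, 180, 180].

### API

Orientations are given as a 3x3 rotation matrix whose columns are the frame's x, y, z axes.
In Python, from station import sense, capture, camera_model, finish_job, find_in gives the robot as it stands. The module is installed in compiled form; this text tells all that it offers.
- The arm moves only by the tool arm_command, never from a script. Its argument "motion" is a list of rows, each a list of 7 numbers: the finger opening in mm, from 0 to 87, then the shift along the tool's x, y, z in mm, then the turn, a rotation vector about the tool's x, y, z in rad. In form: [[jaw, dx, dy, dz, rx, ry, rz], ...]. A call has 1 to 8 rows; each row shifts and turns the commanded pose from where the row before left it, along the tool's axes as they then stand; what a row does not reach is not made up. A row lasts 1/10 s, in which the tool goes at most 50 mm and 8.59 degrees, less where a joint would pass 70% of its speed; a pose out of reach is approached as far as the arm can. A call with a gripper value outside its range is refused whole. The fingers move at their own pace and stop on an object; the grip force is fixed at half the most. Time passes only in rows, so rows that do not move let the fingers close. It gives the time, the measured TCP pose, the force, the opening and the grip force at its end, in the units of the state.
- sense(): the state, without advancing time (a new reading comes with each control period).
- capture(name): name is "scene" or "side" or "wrist"; returns the picture (420x560x3 uint8, red, green, blue); there is no depth.
- camera_model(name): a dict with "fx", "fy", "cx", "cy" (pixels), "R" (3x3) and "t" (3): a world point X has camera coordinates R X + t. Camera axes: x right, y down, z forward; pixel columns grow to the right and rows downward; lengths in m; the calibration is good to about 2 mm. A picture is of the moment at which its call begins: read the wrist's pose just before it. camera_model takes no time and is no camera call; for the wrist camera it gives the pose at the moment of the call.
- finish_job(): hands the job in; it is judged then, once.
Trained networks look in the newest picture that a camera, given by its name, has taken for a name from the list of things; names that differ only in an ending like _2 or _b are one class to them, and where a whole thing is asked for, a point or a joint stands for the part that bears it (a point fixed in the world has none). Each returns a list of dicts, best first, with "p" (0 to 1); they miss things now and then, are a little off and sometimes report something else, mostly with a low value. They report only what shows in the picture. A call takes as long as a camera call. They do not tell look-alikes from the thing itself.
- find_in(target, camera): "location" ([row, column] in pixels, amid what is visible of it).
The state is a dict: "time_s": time; "joints": joint angles; "joint_velocities": joint speeds; "effort": joint torques, N m; "tcp_pos": TCP position; "ee_rot": TCP orientation; "wrist_force": force on the tool from outside, world axes, zero at the start; "moment": the same for the moment, N m; "gripper_width": opening from 0.0 (shut) to 1.0 (fully open); "gripper_force": force on a finger pad.
Only numpy, scipy, OpenCV 4.12 (cv2) and the standard library are available. Lean on these libraries where they do the work, as an engineer would, in place of code of your own. Each camera call takes 0.05 s, during which the arm holds its last target. There are 200 camera calls.

## Working session

There is one attempt and no reset: what is moved stays moved. The work goes in short steps, Python scripts to look and compute and a tool call to move; the robot and the scene stay as the last step left them, time stands still between calls to the robot, and variables do not carry over. Pictures are saved under pics/ and viewed, at most 10 in all, crops included, and the job is handed in when it is done.

Besides the shell and the picture viewer there is one more tool, called after "Request:" by a JSON object that holds its "method" and its "body", one argument or row to a line. arm_command: Moves the arm, as the interface text tells. Its arguments: {"type":"object","properties":{"motion":{"type":"array"}},"required":["motion"]}

```bash
mkdir -p pics
cat > h.py <<'E'
import numpy as np, cv2
from station import *
def cap(n,f=None):
    m=camera_model(n); im=capture(n)
    if f: cv2.imwrite('pics/'+f,cv2.cvtColor(np.asarray(im),cv2.COLOR_RGB2BGR))
    return m
def ray(m,px):
    R=np.array(m['R']);t=np.array(m['t'])
    d=R.T@np.array([(px[1]-m['cx'])/m['fx'],(px[0]-m['cy'])/m['fy'],1]);return -R.T@t,d/np.linalg.norm(d)
def onz(m,px,z):
    o,d=ray(m,px);return o+d*(z-o[2])/d[2]
def tri(obs):
    A=np.zeros((3,3));b=np.zeros(3)
    for m,px in obs:
        o,d=ray(m,px);P=np.eye(3)-np.outer(d,d);A+=P;b+=P@o
    X=np.linalg.solve(A,b);return X,[np.linalg.norm((np.eye(3)-np.outer(ray(m,p)[1],ray(m,p)[1]))@(X-m_o)) for m,p in obs for m_o in [ray(m,p)[0]]]
def proj(m,X):
    c=np.array(m['R'])@np.array(X)+np.array(m['t']);return [m['cy']+m['fy']*c[1]/c[2],m['cx']+m['fx']*c[0]/c[2]]
E
python3 - <<'E'
from h import *
np.set_printoptions(precision=3,suppress=True)
Z={'vial_mid':.03,'brass_weight':.026,'stamp_hand':.044,'door_handle':.27,'drawer_handle':.046,'sample_box':.1,'drop_door':.19}
for c in ['scene','side']:
    m=cap(c,c+'1.png'); print(c,np.array(m['t']),-np.array(m['R']).T@m['t'])
    for n,z in Z.items():
        for r in find_in(n,c)[:4]: print(n,round(r['p'],2),np.array(r['location']),onz(m,r['location'],z))
print(sense()['time_s'],sense()['ee_rot'])
E
```

```text
scene [-0.075  0.423  0.854] [-0.41  -0.266  0.822]
vial_mid 0.51 [271.9 381.6] [ 0.536 -0.123  0.03 ]
vial_mid 0.48 [250.5 368.1] [ 0.601 -0.076  0.03 ]
brass_weight 0.75 [287.6 405.1] [ 0.507 -0.181  0.026]
stamp_hand 0.79 [281.7 346.6] [ 0.46  -0.062  0.044]
door_handle 0.88 [176.2 184.8] [0.402 0.275 0.27 ]
drawer_handle 0.88 [238.  197.9] [0.483 0.314 0.046]
sample_box 0.75 [193.3 181. ] [0.573 0.406 0.1  ]
drop_door 0.62 [178.  183.6] [0.511 0.351 0.19 ]
side [-0.49  -0.045  1.437] [ 1.01  -0.512  1.012]
vial_mid 0.73 [215.9 315. ] [0.49  0.297 0.03 ]
vial_mid 0.71 [319.1 260.8] [ 0.595 -0.077  0.03 ]
vial_mid 0.62 [311.3 230.4] [ 0.521 -0.108  0.03 ]
brass_weight 0.45 [335.4 206.7] [ 0.521 -0.191  0.026]
stamp_hand 0.89 [288.6 231.4] [ 0.483 -0.062  0.044]
door_handle 0.66 [171.7 342.2] [0.579 0.269 0.27 ]
drawer_handle 0.94 [213. 316.] [0.494 0.295 0.046]
drawer_handle 0.6 [290.  232.1] [ 0.489 -0.065  0.046]
sample_box 0.92 [194.2 351.8] [0.559 0.38  0.1  ]
drop_door 0.91 [173.  345.4] [0.543 0.354 0.19 ]
0.8 [[-0.939 -0.345  0.   ]
 [-0.345  0.939 -0.   ]
 [-0.    -0.    -1.   ]]
```

View pics/scene1.png

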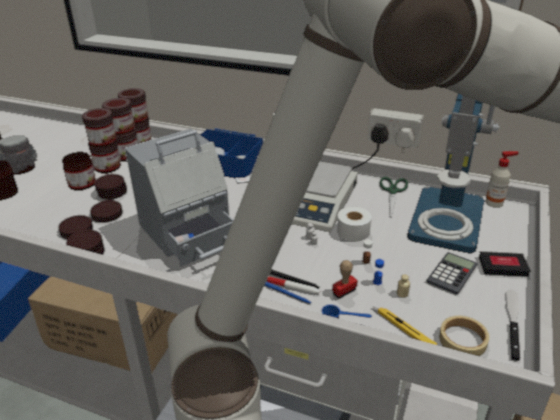

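View pics/side1.png

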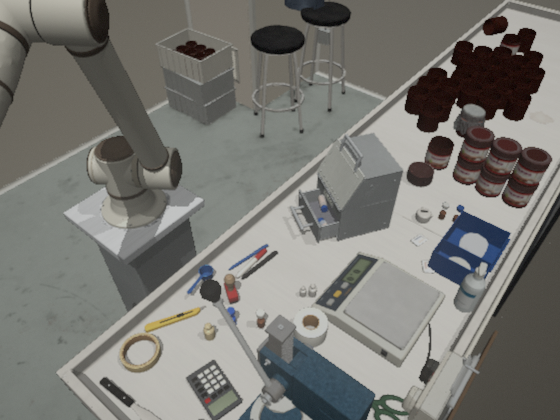

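The scene picture shows the brown, white-capped vial at (250,368), with the blue one at (271,380), the brass weight at (287,404) and the stamp at (282,346). The box is at about (195,185) with its drawer partly out. The side picture agrees: vial at (319,261), box at (190,355). Next I'll measure the box pose on enlarged crops.

Run:
```python
import cv2,numpy as np
a=cv2.imread('pics/scene1.png')[115:275,115:265];b=cv2.imread('pics/side1.png')[125:250,280:410]
def up(i,x0,y0):
    i=cv2.resize(i,(400,round(400*i.shape[0]/i.shape[1])),interpolation=cv2.INTER_CUBIC)
    i=cv2.copyMakeBorder(i,0,430-i.shape[0],0,0,cv2.BORDER_CONSTANT);return i
A=up(a,0,0);B=up(b,0,0)
for I,s,x0,y0 in((A,400/150,115,115),(B,400/130,280,125)):
    for v in range(0,160,20):
        x=round(((x0//20+1)*20-x0+v)*s);y=round(((y0//20+1)*20-y0+v)*s)
        if x<400:cv2.line(I,(x,0),(x,6),(0,0,255),1);cv2.putText(I,str((x0//20+1)*20+v),(x,16),0,.35,(0,0,255))
        if y<430:cv2.line(I,(0,y),(6,y),(0,0,255),1);cv2.putText(I,str((y0//20+1)*20+v),(7,y),0,.35,(0,0,255))
cv2.imwrite('pics/crop.png',np.hstack([A,B]))
```

```text
(no output)
```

View pics/crop.png

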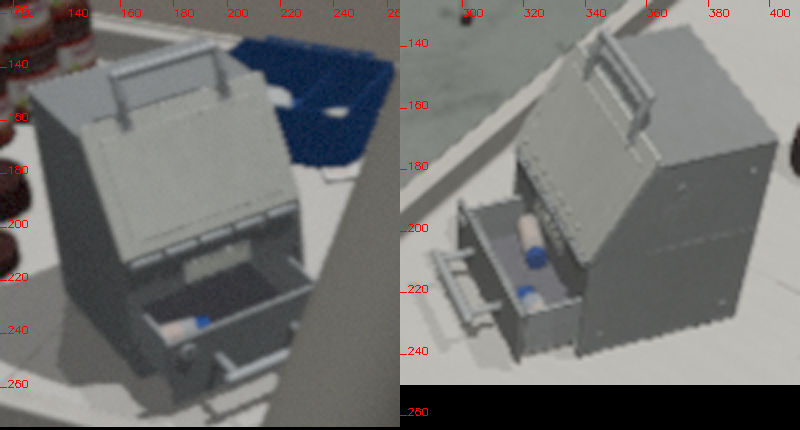

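The crop shows the door's hinge corners, its handle ends, the box corners and the drawer's handle. The drawer is about 6 cm out. I'll fit the box pose to these points.

```bash
cat > fit.py <<'E'
from h import *
from scipy.optimize import least_squares
np.set_printoptions(precision=3,suppress=True)
O=[('scene',(148,126.3),(.17,.09,.232)),('scene',(214.7,164.5),(0,.089,.13)),('scene',(191.1,226.7),(0,-.089,.13)),('scene',(162.2,145),(.054,.089,.235)),('scene',(142.4,213.2),(.054,-.089,.235)),('scene',(143.1,157),(.059,.048,.274)),('scene',(131.9,195.6),(.059,-.048,.274)),
('side',(171.1,402.5),(.17,-.09,.232)),('side',(178.6,363.8),(.054,-.089,.235)),('side',(211.1,340.1),(0,-.09,.13)),('side',(240.4,337.8),(0,-.09,0)),('side',(227.4,388.9),(.17,-.09,0)),('side',(136.4,346.6),(.059,.048,.274)),('side',(159.1,361.2),(.059,-.048,.274)),('side',(133.8,374.2),(.17,.09,.232)),
('side',(208.8,292.3),('h',.045,.046)),('side',(225.7,308.3),('h',-.045,.046)),('scene',(256.7,198.2),('h',.045,.046))]
M={c:camera_model(c) for c in('scene','side')}
def W(p,b):
    x=p[3] if b[0]=='h' else b[0];c,s=np.cos(p[2]),np.sin(p[2])
    return np.array([p[0]+c*x-s*b[1],p[1]+s*x+c*b[1],b[2]])
f=lambda p:np.concatenate([np.subtract(proj(M[c],W(p,b)),u) for c,u,b in O])
r=least_squares(f,[.5,.3,.3,-.1],loss='soft_l1');p=r.x
if __name__=='__main__':
    print(p,np.degrees(p[2]));print(f(p).reshape(-1,2).round(1).tolist())
    print('handle',W(p,(.059,0,.274)),'dh',W(p,('h',0,.046)),'home dh',W(p,(-.035,0,.046)))
    print('vial',tri([(M['scene'],(250.5,368.1)),(M['side'],(319.1,260.8))]))
    print('brass',tri([(M['scene'],(287.6,405.1)),(M['side'],(335.4,206.7))]),'stamp',tri([(M['scene'],(281.7,346.6)),(M['side'],(288.6,231.4))]))
E
python3 fit.py
```

```text
[ 0.511  0.327  0.983 -0.089] 56.30691110754464
[[-1.1, -0.7], [-0.8, -3.6], [-1.0, 1.4], [2.4, -0.3], [1.1, 0.8], [0.3, 1.3], [0.5, 0.6], [-1.1, 0.9], [-1.2, 0.0], [-0.8, 0.9], [0.9, -1.0], [1.3, -0.4], [-1.3, -0.1], [-3.2, -0.2], [-1.6, 0.0], [-2.8, 2.0], [1.0, -4.2], [-1.3, 1.1]]
handle [0.544 0.376 0.274] dh [0.462 0.253 0.046] home dh [0.492 0.298 0.046]
vial (array([ 0.596, -0.077,  0.033]), [np.float64(0.0009506260224181276), np.float64(0.0009506260224182205)])
brass (array([ 0.516, -0.184,  0.017]), [np.float64(0.003969751872612825), np.float64(0.003969751872612875)]) stamp (array([ 0.476, -0.057,  0.031]), [np.float64(0.0013575824794482382), np.float64(0.0013575824794481103)])
```

```bash
cat > plan.py <<'E'
from fit import *
from scipy.spatial.transform import Rotation as Ro, Slerp
def box(x,y,z): return W(p,(x,y,z))
def ori(yaw,tilt=0):
    """tool down, tool y at world yaw; tilt leans tool z into the box (about box y)"""
    c,s=np.cos(np.radians(yaw)),np.sin(np.radians(yaw))
    R=np.column_stack([(-(-s),-c,0),(c,s,0),(0,0,-1)]) 
    by=np.array([-np.sin(p[2]),np.cos(p[2]),0])
    return Ro.from_rotvec(-by*np.radians(tilt))*Ro.from_matrix(R)
A=np.degrees(p[2])+90; B=A+90
def rows(wps,jaw,step=45,ang=.14,start=None):
    """wps: (pos,Rot[,step]); prints rows in calls of 8"""
    s=sense(); P=np.array(s['tcp_pos']);Q=Ro.from_matrix(s['ee_rot']); out=[]
    if start: P,Q=start
    for w in wps:
        st=w[2] if len(w)>2 else step
        P0,Q0=P,Q; d=(Q0.inv()*w[1]).magnitude()
        n=max(1,int(np.ceil(np.linalg.norm(w[0]-P0)*1e3/st)),int(np.ceil(d/ang)))
        sl=Slerp([0,1],Ro.concatenate([Q0,w[1]]))
        for i in range(1,n+1):
            T=P0+(w[0]-P0)*i/n; dd=np.round(Q.inv().apply(T-P)*1e3,0); r=np.round((Q.inv()*sl(i/n)).as_rotvec(),2)
            out.append([jaw]+[int(v) for v in dd]+[float(v)+0 for v in r])
            P=P+Q.apply(dd/1e3); Q=Q*Ro.from_rotvec(r)
    for i in range(0,len(out),8): print(out[i:i+8])
    return P,Q
def st():
    s=sense();d=np.array(s['tcp_pos'])-[p[0],p[1],0];c,n=np.cos(p[2]),np.sin(p[2])
    print('t',s['time_s'],'tcp',np.array(s['tcp_pos']),'box',[c*d[0]+n*d[1],-n*d[0]+c*d[1],d[2]],'F',np.array(s['wrist_force']),'w',s['gripper_width'],'gf',s['gripper_force'],'j',np.array(s['joints']))
E
python3 - <<'E'
from plan import *
print(ori(110.2).as_matrix())
a=ori(A)
rows([(np.array([.42,-.3,.24]),ori(125)),(np.array([.47,0,.24]),ori(A)),(box(-.15,0,.2),a),(box(-.15,0,.045),a)],0)
E
```

```text
Traceback (most recent call last):
  File "plan.py", line 9, in ori
    return Ro.from_rotvec(-by*np.radians(tilt))*Ro.from_matrix(R)
                                                ~~~~~~~~~~~~~~^^^
  File "scipy/spatial/transform/_rotation.pyx", line 1143, in scipy.spatial.transform._rotation.Rotation.from_matrix
ValueError: Non-positive determinant (left-handed or null coordinate frame) in rotation matrix 0: [[ 0.938 -0.345  0.   ]
 [ 0.345  0.938  0.   ]
 [ 0.     0.    -1.   ]].
```

```bash
sed -i 's/(-(-s),-c,0)/(-s,c,0)/' plan.py
python3 - <<'E'
from plan import *
a=ori(A)
rows([(np.array([.42,-.3,.24]),ori(125)),(np.array([.47,0,.24]),ori(A)),(box(-.15,0,.2),a),(box(-.15,0,.045),a)],0)
E
```

```text
[[0, -36, 25, -1, 0.0, 0.0, -0.03], [0, -37, 24, -1, 0.0, 0.0, -0.03], [0, -38, 22, -2, 0.0, 0.0, -0.04], [0, -39, 21, -1, 0.0, 0.0, -0.03], [0, -39, 20, -1, 0.0, 0.0, -0.03], [0, -40, 19, -1, 0.0, 0.0, -0.03], [0, -40, 17, -1, 0.0, 0.0, -0.04], [0, -41, 16, -1, 0.0, 0.0, -0.03]]
[[0, -31, 31, 0, 0.0, 0.0, -0.05], [0, -32, 29, 0, 0.0, 0.0, -0.06], [0, -33, 28, 0, 0.0, 0.0, -0.05], [0, -35, 26, 0, 0.0, 0.0, -0.05], [0, -37, 24, 0, 0.0, 0.0, -0.05], [0, -37, 22, 0, 0.0, 0.0, -0.06], [0, -39, 20, 0, 0.0, 0.0, -0.05], [0, -29, 29, 8, 0.0, 0.0, 0.0]]
[[0, -29, 30, 8, 0.0, 0.0, 0.0], [0, -29, 29, 8, 0.0, 0.0, 0.0], [0, -29, 29, 8, 0.0, 0.0, 0.0], [0, -29, 30, 8, 0.0, 0.0, 0.0], [0, 0, 0, 39, 0.0, 0.0, 0.0], [0, 0, 0, 38, 0.0, 0.0, 0.0], [0, 0, 0, 39, 0.0, 0.0, 0.0], [0, 0, 0, 39, 0.0, 0.0, 0.0]]
```

Request:
{"method": "arm_command", "body": {
  "motion": [
    [0, -36, 25, -1, 0, 0, -0.03],
    [0, -37, 24, -1, 0, 0, -0.03],
    [0, -38, 22, -2, 0, 0, -0.04],
    [0, -39, 21, -1, 0, 0, -0.03],
    [0, -39, 20, -1, 0, 0, -0.03],
    [0, -40, 19, -1, 0, 0, -0.03],
    [0, -40, 17, -1, 0, 0, -0.04],
    [0, -41, 16, -1, 0, 0, -0.03]
  ]
}}

```text
time_s: 1.6
tcp_pos: [0.4206, -0.2989, 0.24]
ee_rot: [[-0.818, -0.576, 0.001], [-0.576, 0.818, -0.0], [-0.0, -0.001, -1.0]]
wrist_force: [1.4, -1.7, 0.5]
gripper_width: 0.356
gripper_force: 0.0
```

Request:
{"method": "arm_command", "body": {
  "motion": [
    [0, -31, 31, 0, 0, 0, -0.05],
    [0, -32, 29, 0, 0, 0, -0.06],
    [0, -33, 28, 0, 0, 0, -0.05],
    [0, -35, 26, 0, 0, 0, -0.05],
    [0, -37, 24, 0, 0, 0, -0.05],
    [0, -37, 22, 0, 0, 0, -0.06],
    [0, -39, 20, 0, 0, 0, -0.05],
    [0, 0, 0, 0, 0, 0, 0]
  ]
}}

```text
time_s: 2.4
tcp_pos: [0.4707, 0.0042, 0.2399]
ee_rot: [[-0.55, -0.835, 0.002], [-0.835, 0.55, 0.001], [-0.002, -0.001, -1.0]]
wrist_force: [0.8, 0.0, 0.9]
gripper_width: 0.006
gripper_force: 0.0
```

```bash
python3 - <<'E'
from plan import *
st(); a=ori(A)
cap('side','side2.png');cap('wrist','wrist2.png');cap('scene','scene2.png')
for c in('scene','side'):
    for n in('drawer_handle','door_handle'):print(c,n,[(round(r['p'],2),np.array(r['location'])) for r in find_in(n,c)[:2]])
print(proj(M['scene'],box(p[3],0,.046)),proj(M['side'],box(p[3],0,.046)))
rows([(box(-.15,0,.2),a),(box(-.15,0,.045),a)],0)
E
python3 -c "
import cv2,numpy as np
a=cv2.imread('pics/scene2.png')[115:275,115:275];b=cv2.imread('pics/wrist2.png')
cv2.imwrite('pics/v2.png',np.hstack([cv2.resize(a,(400,400),interpolation=2),cv2.resize(b,(400,400))]))"
```

```text
t 2.4 tcp [0.471 0.004 0.24 ] box [np.float64(-0.29101583686492927), np.float64(-0.1450765165100996), np.float64(0.23990813151807572)] F [0.769 0.048 0.851] w 0.005641773834047778 gf 0.0 j [ 20.35    6.357 -19.451  -0.009 -64.087 -53.704]
scene drawer_handle [(0.72, array([235.6, 203.1])), (0.56, array([249.2, 368. ]))]
scene door_handle [(0.93, array([174.5, 183.9]))]
side drawer_handle [(0.66, array([212.6, 313.8]))]
side door_handle [(0.67, array([171.8, 342.2])), (0.28, array([320.2, 260.8]))]
[np.float64(248.3936382066862), np.float64(216.45712335203797)] [np.float64(216.13879603249984), np.float64(299.07364855081744)]
[[0, -29, 29, 8, 0.0, 0.0, 0.0], [0, -29, 30, 8, 0.0, 0.0, 0.0], [0, -29, 29, 8, 0.0, 0.0, 0.0], [0, -29, 30, 8, 0.0, 0.0, 0.0], [0, -29, 29, 8, 0.0, 0.0, 0.0], [0, 0, 0, 39, 0.0, 0.0, 0.0], [0, 0, 0, 38, 0.0, 0.0, 0.0], [0, 0, 0, 39, 0.0, 0.0, 0.0]]
[[0, 0, 0, 39, 0.0, 0.0, 0.0]]
```

View pics/v2.png

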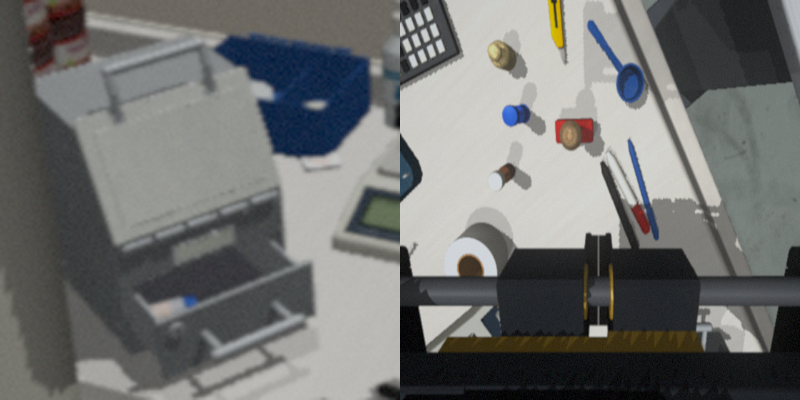

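The new scene crop shows the drawer handle's middle at about (248,218), matching the fitted (248,216). The wrist view shows the vial, blue vial, stamp and brass weight all standing. Next is pushing the drawer.

Request:
{"method": "arm_command", "body": {
  "motion": [
    [0, -29, 29, 8, 0, 0, 0],
    [0, -29, 30, 8, 0, 0, 0],
    [0, -29, 29, 8, 0, 0, 0],
    [0, -29, 30, 8, 0, 0, 0],
    [0, -29, 29, 8, 0, 0, 0],
    [0, 0, 0, 39, 0, 0, 0],
    [0, 0, 0, 38, 0, 0, 0],
    [0, 0, 0, 39, 0, 0, 0]
  ]
}}

```text
time_s: 3.55
tcp_pos: [0.4284, 0.2024, 0.0828]
ee_rot: [[-0.556, -0.831, 0.001], [-0.831, 0.556, 0.001], [-0.002, -0.0, -1.0]]
wrist_force: [-0.1, 0.5, -1.2]
gripper_width: 0.006
gripper_force: 0.0
```

Request:
{"method": "arm_command", "body": {
  "motion": [
    [0, 0, 0, 39, 0, 0, 0],
    [0, -15, 0, 0, 0, 0, 0],
    [0, -15, 0, 0, 0, 0, 0],
    [0, -10, 0, 0, 0, 0, 0],
    [0, -10, 0, 0, 0, 0, 0],
    [0, -10, 0, 0, 0, 0, 0],
    [0, -10, 0, 0, 0, 0, 0],
    [0, -10, 0, 0, 0, 0, 0]
  ]
}}

```text
time_s: 4.35
tcp_pos: [0.4725, 0.2692, 0.0445]
ee_rot: [[-0.556, -0.831, -0.001], [-0.831, 0.556, -0.0], [0.001, 0.0, -1.0]]
wrist_force: [-0.7, -1.8, -1.8]
gripper_width: 0.007
gripper_force: 0.9
```

```bash
python3 -c "
from plan import *
st()"
```

```text
t 4.35 tcp [0.473 0.269 0.044] box [np.float64(-0.06951854231881047), np.float64(0.00045630144328259736), np.float64(0.044466290355427374)] F [-0.706 -1.756 -1.775] w 0.006630649470028256 gf 0.9496549889445305 j [ 46.753  26.29  -23.919  -0.021 -39.84  -80.511]
```

Force is about 2 N, so the drawer is moving. I'll push on to the end stop in small steps.

Request:
{"method": "arm_command", "body": {
  "motion": [
    [0, -5, 0, 0, 0, 0, 0],
    [0, -4, 0, 0, 0, 0, 0],
    [0, -3, 0, 0, 0, 0, 0],
    [0, 0, 0, 0, 0, 0, 0]
  ]
}}

```text
time_s: 4.75
tcp_pos: [0.4795, 0.2797, 0.0448]
ee_rot: [[-0.555, -0.832, 0.001], [-0.832, 0.555, 0.001], [-0.001, -0.0, -1.0]]
wrist_force: [-0.7, 0.3, 0.1]
gripper_width: 0.01
gripper_force: 0.1
```

Request:
{"method": "arm_command", "body": {
  "motion": [
    [0, -3, 0, 0, 0, 0, 0],
    [0, -3, 0, 0, 0, 0, 0],
    [0, 0, 0, 0, 0, 0, 0]
  ]
}}

```text
time_s: 5.05
tcp_pos: [0.4798, 0.2802, 0.0445]
ee_rot: [[-0.556, -0.831, -0.007], [-0.831, 0.556, -0.008], [0.01, 0.001, -1.0]]
wrist_force: [-5.6, -8.2, 8.4]
gripper_width: 0.006
gripper_force: 5.0
```

Request:
{"method": "arm_command", "body": {
  "motion": [
    [0, -3, 0, 0, 0, 0, 0],
    [0, 0, 0, 0, 0, 0, 0],
    [0, 0, 0, 0, 0, 0, 0]
  ]
}}

```text
time_s: 5.35
tcp_pos: [0.4799, 0.2804, 0.0445]
ee_rot: [[-0.557, -0.831, -0.011], [-0.831, 0.557, -0.012], [0.016, 0.002, -1.0]]
wrist_force: [-7.9, -12.3, 11.3]
gripper_width: 0.005
gripper_force: 7.4
```

```bash
python3 - <<'E'
from plan import *
st(); cap('side','side3.png')
P,Q=np.array(sense()['tcp_pos']),ori(A)
print('up'); b=ori(B)
S=rows([(box(-.11,0,.06),ori(A)),(box(-.11,0,.2),ori(A)),(box(-.06,0,.36),b),(box(.059,0,.36),b),(box(.059,0,.285),b)],25)
E
python3 -c "
import cv2
a=cv2.imread('pics/side3.png')[125:250,270:410]
cv2.imwrite('pics/v3.png',cv2.resize(a,(560,500),interpolation=2))"
```

```text
t 5.35 tcp [0.48  0.28  0.044] box [np.float64(-0.05615586721911353), np.float64(0.000537958833170378), np.float64(0.044459715632050784)] F [ -7.9   -12.307  11.298] w 0.005475153028128906 gf 7.401646077632904 j [ 47.016  27.499 -21.605   0.022 -41.807 -80.863]
up
[[25, 27, 0, -7, 0.0, -0.01, 0.0], [25, 27, -1, -8, 0.0, -0.01, 0.0], [25, 0, 0, -35, 0.0, 0.0, 0.0], [25, 0, 0, -35, 0.0, 0.0, 0.0], [25, 0, 1, -35, 0.0, 0.0, 0.0], [25, -1, 0, -35, 0.0, 0.0, 0.0], [25, -4, 0, -13, 0.0, 0.0, -0.13], [25, -4, -1, -14, 0.0, 0.0, -0.13]]
[[25, -4, -1, -13, 0.0, 0.0, -0.13], [25, -4, -1, -13, 0.0, 0.0, -0.13], [25, -4, -2, -14, 0.0, 0.0, -0.14], [25, -3, -3, -13, 0.0, 0.0, -0.13], [25, -3, -3, -13, 0.0, 0.0, -0.13], [25, -3, -3, -14, 0.0, 0.0, -0.13], [25, -2, -4, -13, 0.0, 0.0, -0.13], [25, -1, -4, -13, 0.0, 0.0, -0.13]]
[[25, -2, -4, -13, 0.0, 0.0, -0.13], [25, 0, -4, -14, 0.0, 0.0, -0.13], [25, 0, -40, 0, 0.0, 0.0, 0.0], [25, 0, -39, 0, 0.0, 0.0, 0.0], [25, -1, -40, 1, 0.0, 0.0, 0.0], [25, 0, 0, 37, 0.0, 0.0, 0.0], [25, 1, 0, 38, 0.0, 0.0, 0.0]]
```

View pics/v3.png

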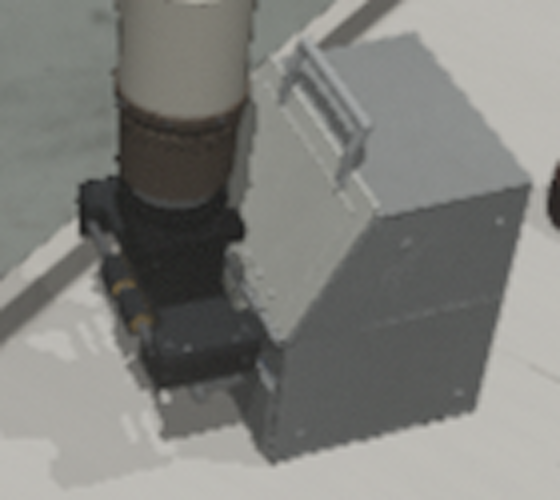

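The side crop shows the drawer front closed up against the box (grip at (200,360) in the crop). I'll back off, rise, turn, and straddle the door handle.

Request:
{"method": "arm_command", "body": {
  "motion": [
    [25, 27, 0, -7, 0, -0.01, 0],
    [25, 27, -1, -8, 0, -0.01, 0],
    [25, 0, 0, -35, 0, 0, 0],
    [25, 0, 0, -35, 0, 0, 0],
    [25, 0, 1, -35, 0, 0, 0],
    [25, -1, 0, -35, 0, 0, 0],
    [25, -4, 0, -13, 0, 0, -0.13],
    [25, -4, -1, -14, 0, 0, -0.13]
  ]
}}

```text
time_s: 6.2
tcp_pos: [0.4584, 0.2469, 0.2288]
ee_rot: [[-0.318, -0.948, 0.015], [-0.948, 0.318, 0.02], [-0.024, -0.007, -1.0]]
wrist_force: [0.3, 0.3, -0.5]
gripper_width: 0.291
gripper_force: 0.0
```

Request:
{"method": "arm_command", "body": {
  "motion": [
    [25, -4, -1, -13, 0, 0, -0.13],
    [25, -4, -1, -13, 0, 0, -0.13],
    [25, -4, -2, -14, 0, 0, -0.14],
    [25, -3, -3, -13, 0, 0, -0.13],
    [25, -3, -3, -13, 0, 0, -0.13],
    [25, -3, -3, -14, 0, 0, -0.13],
    [25, -2, -4, -13, 0, 0, -0.13],
    [25, -1, -4, -13, 0, 0, -0.13]
  ]
}}

```text
time_s: 7.0
tcp_pos: [0.4757, 0.2731, 0.3344]
ee_rot: [[0.664, -0.747, 0.013], [-0.747, -0.664, 0.019], [-0.005, -0.022, -1.0]]
wrist_force: [0.1, 0.9, -0.8]
gripper_width: 0.282
gripper_force: 0.0
```

Request:
{"method": "arm_command", "body": {
  "motion": [
    [25, -2, -4, -13, 0, 0, -0.13],
    [25, 0, -4, -14, 0, 0, -0.13],
    [25, 0, -40, 0, 0, 0, 0],
    [25, 0, -39, 0, 0, 0, 0],
    [25, -1, -40, 1, 0, 0, 0],
    [25, 0, 0, 20, 0, 0, 0],
    [25, 0, 0, 0, 0, 0, 0]
  ]
}}

```text
time_s: 7.7
tcp_pos: [0.5444, 0.3797, 0.3377]
ee_rot: [[0.831, -0.556, 0.006], [-0.556, -0.831, 0.013], [-0.002, -0.015, -1.0]]
wrist_force: [-0.2, -0.5, -1.1]
gripper_width: 0.284
gripper_force: 0.0
```

```bash
python3 - <<'E'
from plan import *
st(); cap('side','side4.png');cap('scene','scene4.png'); b=ori(B)
def arc(f,off=.004):
    ph=np.radians(-22.3+68.3*f);t=35*f;r=np.radians(t)
    return (box(-.156*np.sin(ph)+off*np.sin(r),0,.13+.156*np.cos(ph)-off*np.cos(r)),ori(B,t))
S=rows([(box(.059,0,.295),b)],25);print('then');S=rows([arc(0)],25,20,start=S);print('arc')
S=rows([arc(f) for f in np.linspace(0,1,17)[1:]],25,start=S)
E
python3 -c "
import cv2,numpy as np
a=cv2.imread('pics/side4.png')[85:245,265:425];b=cv2.imread('pics/scene4.png')[75:275,95:295]
cv2.imwrite('pics/v4.png',np.hstack([cv2.resize(x,(400,400),interpolation=2) for x in(b,a)]))"
```

```text
t 7.7 tcp [0.544 0.38  0.338] box [np.float64(0.062306422625238875), np.float64(0.0019434893117941214), np.float64(0.3377114063481085)] F [-0.227 -0.539 -1.125] w 0.28359225097303387 gf 0.0 j [ 48.72   23.014  17.059  -0.232 -83.234   7.536]
[[25, 0, 2, 23, -0.01, 0.0, 0.0], [25, 1, 2, 24, -0.01, 0.0, 0.0]]
then
[[25, 0, 0, 12, 0.0, 0.0, 0.0], [25, 0, -1, 13, 0.0, 0.0, 0.0]]
arc
[[25, 0, 11, -4, 0.04, 0.0, 0.0], [25, 0, 11, -4, 0.04, 0.0, 0.0], [25, 0, 11, -3, 0.03, 0.0, 0.0], [25, 0, 11, -3, 0.04, 0.0, 0.0], [25, 0, 11, -2, 0.04, 0.0, 0.0], [25, 0, 12, -2, 0.04, 0.0, 0.0], [25, 0, 11, -2, 0.04, 0.0, 0.0], [25, 0, 11, -1, 0.04, 0.0, 0.0]]
[[25, 0, 12, -1, 0.03, 0.0, 0.0], [25, 0, 11, 0, 0.04, 0.0, 0.0], [25, 0, 12, 0, 0.04, 0.0, 0.0], [25, 0, 11, 1, 0.04, 0.0, 0.0], [25, 0, 12, 1, 0.04, 0.0, 0.0], [25, 0, 11, 1, 0.03, 0.0, 0.0], [25, 0, 11, 2, 0.04, 0.0, 0.0], [25, 0, 12, 2, 0.04, 0.0, 0.0]]
```

View pics/v4.png

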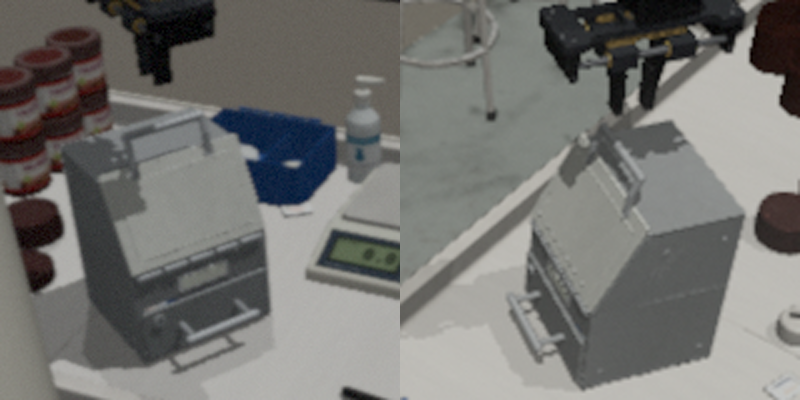

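Both views show the drawer fully home, and the open fingers above the door handle at its middle. I'll descend and pull.

Request:
{"method": "arm_command", "body": {
  "motion": [
    [25, 0, 2, 23, -0.01, 0, 0],
    [25, 1, 2, 24, -0.01, 0, 0],
    [25, 0, 0, 12, 0, 0, 0],
    [25, 0, -1, 13, 0, 0, 0],
    [25, 0, 0, 0, 0, 0, 0]
  ]
}}

```text
time_s: 8.3
tcp_pos: [0.544, 0.3761, 0.2687]
ee_rot: [[0.831, -0.556, -0.001], [-0.556, -0.831, -0.001], [-0.0, 0.001, -1.0]]
wrist_force: [0.4, 0.1, 0.1]
gripper_width: 0.288
gripper_force: 0.0
```

```bash
python3 - <<'E'
from plan import *
st(); cap('side','side5.png')
E
python3 -c "
import cv2
a=cv2.imread('pics/side5.png')[100:200,300:400]
cv2.imwrite('pics/v5.png',cv2.resize(a,(500,500),interpolation=2))"
```

```text
t 8.3 tcp [0.544 0.376 0.269] box [np.float64(0.05907900301069283), np.float64(0.0002942958781720975), np.float64(0.2687449698155381)] F [0.418 0.145 0.095] w 0.28845288315609663 gf 0.0 j [ 48.635  24.509   9.766  -0.017 -75.343   7.564]
```

View pics/v5.png

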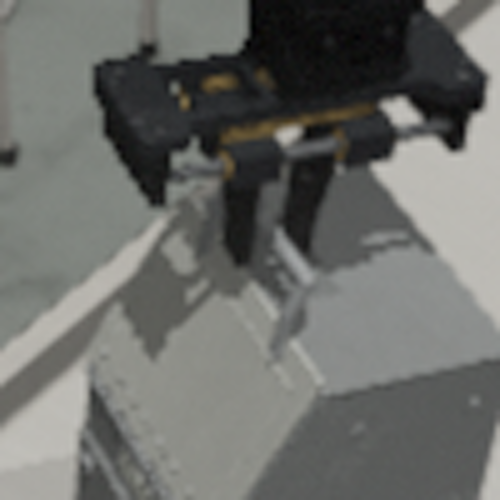

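The crop shows the bar between the two fingers, one at about (238,230) and one at (305,220), with no contact force. Pulling the door along the arc now.

Request:
{"method": "arm_command", "body": {
  "motion": [
    [25, 0, 11, -4, 0.04, 0, 0],
    [25, 0, 11, -4, 0.04, 0, 0],
    [25, 0, 11, -3, 0.03, 0, 0],
    [25, 0, 11, -3, 0.04, 0, 0],
    [25, 0, 11, -2, 0.04, 0, 0],
    [25, 0, 12, -2, 0.04, 0, 0],
    [25, 0, 11, -2, 0.04, 0, 0],
    [25, 0, 11, -1, 0.04, 0, 0]
  ]
}}

```text
time_s: 9.15
tcp_pos: [0.4951, 0.3021, 0.2814]
ee_rot: [[0.831, -0.528, 0.175], [-0.556, -0.79, 0.258], [0.002, -0.312, -0.95]]
wrist_force: [0.3, 0.7, 1.1]
gripper_width: 0.284
gripper_force: 0.3
```

Request:
{"method": "arm_command", "body": {
  "motion": [
    [25, 0, 12, -1, 0.03, 0, 0],
    [25, 0, 11, 0, 0.04, 0, 0],
    [25, 0, 12, 0, 0.04, 0, 0],
    [25, 0, 11, 1, 0.04, 0, 0],
    [25, 0, 12, 1, 0.04, 0, 0],
    [25, 0, 11, 1, 0.03, 0, 0],
    [25, 0, 11, 2, 0.04, 0, 0],
    [25, 0, 12, 2, 0.04, 0, 0]
  ]
}}

```text
time_s: 9.95
tcp_pos: [0.4504, 0.2357, 0.2365]
ee_rot: [[0.832, -0.453, 0.322], [-0.555, -0.68, 0.479], [0.002, -0.577, -0.817]]
wrist_force: [0.3, -0.0, -0.2]
gripper_width: 0.286
gripper_force: 0.0
```

Request:
{"method": "arm_command", "body": {
  "motion": [
    [25, 0, 4, 0, 0, 0, 0],
    [25, 0, 0, 0, 0, 0, 0]
  ]
}}

```text
time_s: 10.15
tcp_pos: [0.4487, 0.2326, 0.2336]
ee_rot: [[0.831, -0.455, 0.32], [-0.556, -0.681, 0.476], [0.001, -0.574, -0.819]]
wrist_force: [-0.2, 0.7, -0.1]
gripper_width: 0.287
gripper_force: 0.0
```

Run:
```python
from plan import *
st(); s=sense(); 
q=Ro.from_matrix(s['ee_rot']);P=np.array(s['tcp_pos'])
V=np.array([.596,-.077,0])
S=rows([(P-q.apply([0,0,.08]),q),(np.array([.47,.1,.30]),ori(B)),(V+[0,0,.2],ori(A))],50)
```

```text
t 10.15 tcp [0.449 0.233 0.234] box [np.float64(-0.11318677639421622), np.float64(-6.10471684983141e-05), np.float64(0.23360183492721495)] F [-0.233  0.745 -0.129] w 0.2869467279057615 gf 0.0 j [ 38.635  -1.403 -29.458 -20.313 -29.733  32.381]
[[50, 0, 0, -40, 0.0, 0.0, 0.0], [50, 0, 0, -40, 0.0, 0.0, 0.0], [50, 18, 8, -6, -0.12, 0.0, 0.0], [50, 19, 10, -5, -0.12, 0.0, 0.0], [50, 18, 9, -4, -0.13, 0.0, 0.0], [50, 18, 11, -3, -0.12, 0.0, 0.0], [50, 19, 10, -1, -0.12, 0.0, 0.0], [50, 17, 6, 8, 0.0, 0.0, 0.13]]
[[50, 18, 5, 9, 0.0, 0.0, 0.13], [50, 17, 2, 8, 0.0, 0.0, 0.13], [50, 18, -1, 8, 0.0, 0.0, 0.13], [50, 18, -3, 9, 0.0, 0.0, 0.13], [50, 18, -5, 8, 0.0, 0.0, 0.13], [50, 16, -7, 8, 0.0, 0.0, 0.14], [50, 15, -10, 9, 0.0, 0.0, 0.13], [50, 14, -11, 8, 0.0, 0.0, 0.13]]
[[50, 13, -14, 8, 0.0, 0.0, 0.13], [50, 10, -14, 9, 0.0, 0.0, 0.13], [50, 9, -16, 8, 0.0, 0.0, 0.13]]
```

Request:
{"method": "arm_command", "body": {
  "motion": [
    [25, 0, 0, -40, 0, 0, 0],
    [25, 0, 0, -40, 0, 0, 0],
    [50, 18, 8, -6, -0.12, 0, 0],
    [50, 19, 10, -5, -0.12, 0, 0],
    [50, 18, 9, -4, -0.13, 0, 0],
    [50, 18, 11, -3, -0.12, 0, 0],
    [50, 19, 10, -1, -0.12, 0, 0],
    [50, 17, 6, 8, 0, 0, 0.13]
  ]
}}

```text
time_s: 10.95
tcp_pos: [0.4842, 0.0867, 0.2916]
ee_rot: [[0.751, -0.66, 0.003], [-0.66, -0.751, -0.003], [0.004, 0.001, -1.0]]
wrist_force: [0.1, -0.1, -0.5]
gripper_width: 0.572
gripper_force: 0.0
```

Request:
{"method": "arm_command", "body": {
  "motion": [
    [50, 18, 5, 9, 0, 0, 0.13],
    [50, 17, 2, 8, 0, 0, 0.13],
    [50, 18, -1, 8, 0, 0, 0.13],
    [50, 18, -3, 9, 0, 0, 0.13],
    [50, 18, -5, 8, 0, 0, 0.13],
    [50, 16, -7, 8, 0, 0, 0.14],
    [50, 15, -10, 9, 0, 0, 0.13],
    [50, 14, -11, 8, 0, 0, 0.13]
  ]
}}

```text
time_s: 11.75
tcp_pos: [0.5657, -0.0326, 0.224]
ee_rot: [[-0.203, -0.979, 0.002], [-0.979, 0.203, -0.001], [0.001, -0.002, -1.0]]
wrist_force: [-0.4, -0.2, -0.4]
gripper_width: 0.58
gripper_force: 0.0
```

Request:
{"method": "arm_command", "body": {
  "motion": [
    [50, 13, -14, 8, 0, 0, 0.13],
    [50, 10, -14, 9, 0, 0, 0.13],
    [50, 9, -16, 8, 0, 0, 0.13],
    [50, 0, 0, 0, 0, 0, 0]
  ]
}}

```text
time_s: 12.15
tcp_pos: [0.5968, -0.0781, 0.1975]
ee_rot: [[-0.558, -0.83, -0.001], [-0.83, 0.558, -0.002], [0.002, -0.0, -1.0]]
wrist_force: [-0.4, 0.1, -0.1]
gripper_width: 0.573
gripper_force: 0.0
```

```bash
python3 - <<'E'
from plan import *
st(); obs=[]
for c in('scene','side','wrist'):
    m=cap(c,c+'6.png');L=find_in('vial_mid',c)
    for r in L[:4]:print(c,round(r['p'],2),np.array(r['location']),onz(m,r['location'],.03))
m=camera_model('wrist');print(proj(m,[.596,-.077,.06]),proj(m,[.596,-.077,0]))
for n in('scene','side'):print(n,'open handle ends',[np.round(proj(M[n],box(-.112,y,.238)),1) for y in(.048,-.048)])
E
python3 -c "
import cv2,numpy as np
a=cv2.imread('pics/side6.png')[125:245,285:405];b=cv2.imread('pics/wrist6.png')
cv2.imwrite('pics/v6.png',np.hstack([cv2.resize(a,(400,400),interpolation=2),cv2.resize(b,(400,300))[:300,:] if 0 else cv2.copyMakeBorder(cv2.resize(b,(400,300)),0,100,0,0,0)]))"
```

```text
t 12.15 tcp [ 0.597 -0.078  0.198] box [np.float64(-0.2895620219325523), np.float64(-0.29562380596282883), np.float64(0.19752366748735298)] F [-0.373  0.132 -0.117] w 0.5730866349067426 gf 0.0 j [  7.987  21.225  -5.768   0.101 -63.07  -41.933]
scene 0.63 [273.9 379.9] [ 0.528 -0.121  0.03 ]
scene 0.49 [249.8 368.2] [ 0.603 -0.075  0.03 ]
scene 0.46 [191.5 199. ] [0.694 0.429 0.03 ]
side 0.69 [319.5 261. ] [ 0.596 -0.078  0.03 ]
wrist 0.77 [118.1 311.3] [ 0.532 -0.117  0.03 ]
wrist 0.7 [189.6 282. ] [ 0.592 -0.075  0.03 ]
[np.float64(198.19475932965227), np.float64(277.16308734914327)] [np.float64(183.4690266037842), np.float64(277.2600019457216)]
scene open handle ends [array([189. , 194.4]), array([175.4, 234.3])]
side open handle ends [array([156.9, 287.3]), array([179.1, 298.8])]
```

View pics/v6.png

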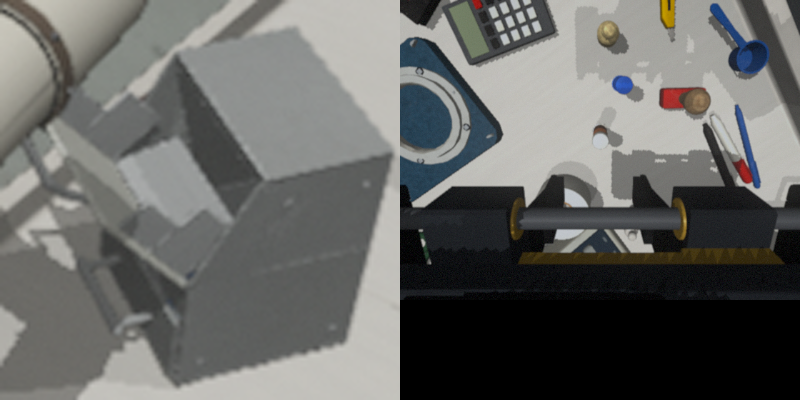

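The side crop shows the door open at its stop with the tray exposed. The wrist view shows the vial's white cap at about (199,280) in full-picture pixels, close to under the tool. The blue vial, stamp, weight and cup are clear of the fingers.

Run:
```python
from plan import *
m=camera_model('wrist');X=onz(m,(199,280),.06);print(X)
rows([(np.array([X[0],X[1],.1]),ori(A)),(np.array([X[0],X[1],.036]),ori(A),25)],50)
```

```text
[ 0.594 -0.075  0.06 ]
[[50, 0, 1, 33, 0.0, 0.0, 0.0], [50, 0, 0, 33, 0.0, 0.0, 0.0], [50, 0, 1, 33, 0.0, 0.0, 0.0], [50, 0, 0, 21, 0.0, 0.0, 0.0], [50, 0, 0, 22, 0.0, 0.0, 0.0], [50, 0, 0, 21, 0.0, 0.0, 0.0]]
```

Request:
{"method": "arm_command", "body": {
  "motion": [
    [50, 0, 2, 33, 0, 0, 0],
    [50, 0, 1, 33, 0, 0, 0],
    [50, 0, 0, 33, 0, 0, 0],
    [50, 0, 0, 21, 0, 0, 0],
    [50, 0, 0, 22, 0, 0, 0],
    [50, 0, 0, 20, 0, 0, 0],
    [50, 0, 0, 0, 0, 0, 0],
    [15, 0, 0, 0, 0, 0, 0]
  ]
}}

```text
time_s: 13.25
tcp_pos: [0.5932, -0.075, 0.0371]
ee_rot: [[-0.554, -0.832, 0.001], [-0.832, 0.554, -0.0], [-0.0, -0.001, -1.0]]
wrist_force: [0.1, 0.2, 0.2]
gripper_width: 0.536
gripper_force: 0.0
```

Request:
{"method": "arm_command", "body": {
  "motion": [
    [15, 0, 0, 0, 0, 0, 0],
    [15, 0, 0, 0, 0, 0, 0],
    [15, 0, 0, 0, 0, 0, 0],
    [15, 0, 0, 0, 0, 0, 0],
    [15, 0, 0, 0, 0, 0, 0]
  ]
}}

```text
time_s: 13.75
tcp_pos: [0.5932, -0.0752, 0.0372]
ee_rot: [[-0.555, -0.832, 0.001], [-0.832, 0.555, 0.0], [-0.001, -0.001, -1.0]]
wrist_force: [-0.4, 0.8, 3.7]
gripper_width: 0.256
gripper_force: 29.9
```

Run:
```python
from plan import *
st(); P=np.array(sense()['tcp_pos']);T=np.radians(12)
n=np.array([-np.sin(T),0,np.cos(T)]);h=P[2]   # vial bottom lies h below TCP along tool z
v=np.array([.009,0,.144])+.024*np.array([np.cos(T),0,np.sin(T)])
g=lambda up:box(*(v+n*(h+up)))
q=ori(A,12)
print(v,h)
S=rows([(P+[0,0,.15],ori(A)),(np.array([.5,.08,.33]),ori(A)),(g(.10),q),(g(.03),q,20)],15)
print('last');rows([(g(.002),q,7)],15,start=S)
```

```text
t 13.75 tcp [ 0.593 -0.075  0.037] box [np.float64(-0.28915578156946425), np.float64(-0.2910566339735965), np.float64(0.03719639773045301)] F [-0.407  0.826  3.689] w 0.2560823187876181 gf 29.936238429509103 j [  8.277  30.853 -16.435   0.013 -42.64  -42.023]
[0.032 0.    0.149] 0.03719639773045301
[[15, 0, 0, -37, 0.0, 0.0, 0.0], [15, 0, 0, -38, 0.0, 0.0, 0.0], [15, 0, 0, -37, 0.0, 0.0, 0.0], [15, 0, 0, -38, 0.0, 0.0, 0.0], [15, -13, 27, -24, 0.0, 0.0, 0.0], [15, -13, 27, -24, 0.0, 0.0, 0.0], [15, -13, 28, -23, 0.0, 0.0, 0.0], [15, -13, 27, -24, 0.0, 0.0, 0.0]]
[[15, -13, 27, -24, 0.0, 0.0, 0.0], [15, -13, 27, -24, 0.0, 0.0, 0.0], [15, -36, 21, 8, 0.0, -0.03, 0.0], [15, -35, 22, 9, 0.0, -0.04, 0.0], [15, -36, 21, 10, 0.0, -0.03, 0.0], [15, -35, 21, 11, 0.0, -0.04, 0.0], [15, -34, 22, 13, 0.0, -0.03, 0.0], [15, -34, 21, 14, 0.0, -0.04, 0.0]]
[[15, 0, 0, 17, 0.0, 0.0, 0.0], [15, 0, 0, 18, 0.0, 0.0, 0.0], [15, 0, 0, 17, 0.0, 0.0, 0.0], [15, 0, 0, 18, 0.0, 0.0, 0.0]]
last
[[15, 0, 0, 7, 0.0, 0.0, 0.0], [15, 0, 0, 7, 0.0, 0.0, 0.0], [15, 0, 0, 7, 0.0, 0.0, 0.0], [15, 0, 0, 7, 0.0, 0.0, 0.0]]
```

The vial is gripped (22 mm opening, 30 N). I'll carry it to above the tray.

Request:
{"method": "arm_command", "body": {
  "motion": [
    [15, 0, 0, -37, 0, 0, 0],
    [15, 0, 0, -38, 0, 0, 0],
    [15, 0, 0, -37, 0, 0, 0],
    [15, 0, 0, -38, 0, 0, 0],
    [15, -13, 27, -24, 0, 0, 0],
    [15, -13, 27, -24, 0, 0, 0],
    [15, -13, 28, -23, 0, 0, 0],
    [15, -13, 27, -24, 0, 0, 0]
  ]
}}

```text
time_s: 14.55
tcp_pos: [0.5299, 0.0292, 0.282]
ee_rot: [[-0.556, -0.831, -0.001], [-0.831, 0.556, 0.0], [0.0, 0.001, -1.0]]
wrist_force: [0.5, 0.4, 0.4]
gripper_width: 0.254
gripper_force: 29.9
```

Request:
{"method": "arm_command", "body": {
  "motion": [
    [15, -13, 27, -24, 0, 0, 0],
    [15, -13, 27, -24, 0, 0, 0],
    [15, -36, 21, 8, 0, -0.03, 0],
    [15, -35, 22, 9, 0, -0.04, 0],
    [15, -36, 21, 10, 0, -0.03, 0],
    [15, -35, 21, 11, 0, -0.04, 0],
    [15, -34, 22, 13, 0, -0.03, 0],
    [15, -34, 21, 14, 0, -0.04, 0]
  ]
}}

```text
time_s: 15.35
tcp_pos: [0.5133, 0.3318, 0.2819]
ee_rot: [[-0.543, -0.832, 0.116], [-0.813, 0.555, 0.175], [-0.21, 0.0, -0.978]]
wrist_force: [-0.1, -0.3, -0.6]
gripper_width: 0.256
gripper_force: 29.9
```

```bash
python3 - <<'E'
from plan import *
st(); cap('side','side7.png');cap('scene','scene7.png')
print(np.array(sense()['ee_rot'])[:,2], ori(A,12).as_matrix()[:,2])
T=np.radians(12);n=np.array([-np.sin(T),0,np.cos(T)]);h=.037
v=np.array([.009,0,.144])+.024*np.array([np.cos(T),0,np.sin(T)])
g=lambda up:box(*(v+n*(h+up)));q=ori(A,12)
S=rows([(g(.03),q,20)],15);print('last');rows([(g(.002),q,7)],15,start=S)
E
python3 -c "
import cv2,numpy as np
a=cv2.imread('pics/side7.png')[85:245,265:425];b=cv2.imread('pics/scene7.png')[75:275,95:295]
cv2.imwrite('pics/v7.png',np.hstack([cv2.resize(x,(400,400),interpolation=2) for x in(b,a)]))"
```

```text
t 15.35 tcp [0.513 0.332 0.282] box [np.float64(0.005195983058922628), np.float64(0.001239145216635194), np.float64(0.28192927856807926)] F [-0.13  -0.336 -0.605] w 0.2557290062461444 gf 29.940028705168515 j [ 47.042  13.473  -4.514  -2.245 -60.078 -79.864]
[ 0.113  0.173 -0.979] [ 0.115  0.173 -0.978]
[[15, 0, -1, 17, 0.0, 0.0, 0.0], [15, 0, 0, 16, 0.0, 0.0, 0.0], [15, 1, -1, 17, 0.0, 0.0, 0.0], [15, 0, -1, 16, 0.0, 0.0, 0.0]]
last
[[15, 0, 0, 6, 0.0, 0.0, 0.0], [15, 0, 0, 5, 0.0, 0.0, 0.0], [15, 0, 0, 6, 0.0, 0.0, 0.0], [15, 0, 0, 6, 0.0, 0.0, 0.0], [15, 0, 0, 5, 0.0, 0.0, 0.0]]
```

View pics/v7.png

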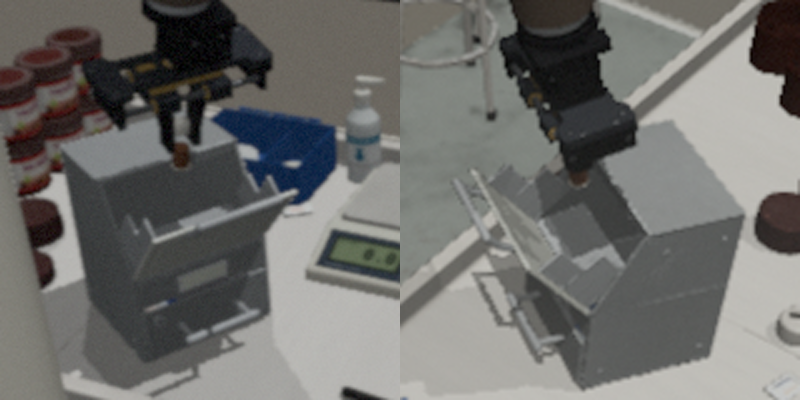

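The vial hangs over the middle of the tray: bottom at about (180,165) in the left crop and (580,180) in the right one. I'll lower it.

Request:
{"method": "arm_command", "body": {
  "motion": [
    [15, 0, -1, 17, 0, 0, 0],
    [15, 0, 0, 16, 0, 0, 0],
    [15, 1, -1, 17, 0, 0, 0],
    [15, 0, -1, 16, 0, 0, 0],
    [15, 0, 0, 0, 0, 0, 0]
  ]
}}

```text
time_s: 15.95
tcp_pos: [0.5222, 0.3377, 0.2148]
ee_rot: [[-0.545, -0.831, 0.111], [-0.814, 0.556, 0.17], [-0.203, 0.002, -0.979]]
wrist_force: [0.1, -0.5, -0.1]
gripper_width: 0.255
gripper_force: 29.9
```

Request:
{"method": "arm_command", "body": {
  "motion": [
    [15, 0, 0, 6, 0, 0, 0],
    [15, 0, 0, 5, 0, 0, 0],
    [15, 0, 0, 6, 0, 0, 0],
    [15, 0, 0, 4, 0, 0, 0],
    [15, 0, 0, 2, 0, 0, 0],
    [15, 0, 0, 0, 0, 0, 0]
  ]
}}

```text
time_s: 16.55
tcp_pos: [0.5258, 0.3431, 0.1948]
ee_rot: [[-0.543, -0.832, 0.115], [-0.813, 0.555, 0.173], [-0.208, 0.0, -0.978]]
wrist_force: [-0.0, 0.9, -0.8]
gripper_width: 0.256
gripper_force: 29.9
```

Request:
{"method": "arm_command", "body": {
  "motion": [
    [15, 0, 0, 3, 0, 0, 0],
    [15, 0, 0, 3, 0, 0, 0],
    [15, 0, 0, 0, 0, 0, 0]
  ]
}}

```text
time_s: 16.85
tcp_pos: [0.5264, 0.344, 0.1887]
ee_rot: [[-0.544, -0.831, 0.115], [-0.813, 0.556, 0.173], [-0.208, 0.0, -0.978]]
wrist_force: [-0.3, 0.4, 0.2]
gripper_width: 0.255
gripper_force: 29.9
```

Request:
{"method": "arm_command", "body": {
  "motion": [
    [15, 0, 0, 2, 0, 0, 0],
    [15, 0, 0, 0, 0, 0, 0]
  ]
}}

```text
time_s: 17.05
tcp_pos: [0.5267, 0.3444, 0.187]
ee_rot: [[-0.543, -0.831, 0.115], [-0.813, 0.556, 0.173], [-0.208, 0.0, -0.978]]
wrist_force: [-0.8, -0.2, 0.2]
gripper_width: 0.255
gripper_force: 29.9
```

Request:
{"method": "arm_command", "body": {
  "motion": [
    [15, 0, 0, 1, 0, 0, 0],
    [15, 0, 0, 0, 0, 0, 0]
  ]
}}

```text
time_s: 17.25
tcp_pos: [0.5269, 0.3446, 0.1862]
ee_rot: [[-0.543, -0.831, 0.116], [-0.813, 0.556, 0.173], [-0.208, 0.0, -0.978]]
wrist_force: [0.1, 0.6, -0.2]
gripper_width: 0.257
gripper_force: 29.9
```

Request:
{"method": "arm_command", "body": {
  "motion": [
    [15, 0, 0, 1, 0, 0, 0],
    [15, 0, 0, 1, 0, 0, 0],
    [15, 0, 0, 0, 0, 0, 0]
  ]
}}

```text
time_s: 17.55
tcp_pos: [0.5271, 0.3449, 0.1841]
ee_rot: [[-0.543, -0.831, 0.116], [-0.813, 0.556, 0.173], [-0.208, 0.0, -0.978]]
wrist_force: [0.1, -0.7, 0.3]
gripper_width: 0.257
gripper_force: 29.9
```

Request:
{"method": "arm_command", "body": {
  "motion": [
    [15, 0, 0, 1, 0, 0, 0],
    [15, 0, 0, 1, 0, 0, 0],
    [15, 0, 0, 0, 0, 0, 0]
  ]
}}

```text
time_s: 17.85
tcp_pos: [0.5273, 0.3453, 0.1821]
ee_rot: [[-0.543, -0.831, 0.115], [-0.813, 0.556, 0.173], [-0.208, 0.0, -0.978]]
wrist_force: [-0.7, -0.2, -0.7]
gripper_width: 0.255
gripper_force: 29.9
```

```bash
python3 - <<'E'
from plan import *
st(); cap('side','side8.png');cap('scene','scene8.png')
E
python3 -c "
import cv2,numpy as np
a=cv2.imread('pics/side8.png')[130:230,290:390];b=cv2.imread('pics/scene8.png')[115:215,130:230]
cv2.imwrite('pics/v8.png',np.hstack([cv2.resize(x,(400,400),interpolation=2) for x in(b,a)]))"
```

```text
t 17.85 tcp [0.527 0.345 0.182] box [np.float64(0.024170712237681944), np.float64(-0.002965989755379376), np.float64(0.182117498795481)] F [-0.712 -0.178 -0.72 ] w 0.25533680448392154 gf 29.94091819273308 j [ 46.938  19.673 -10.53   -2.61  -47.973 -79.143]
```

View pics/v8.png

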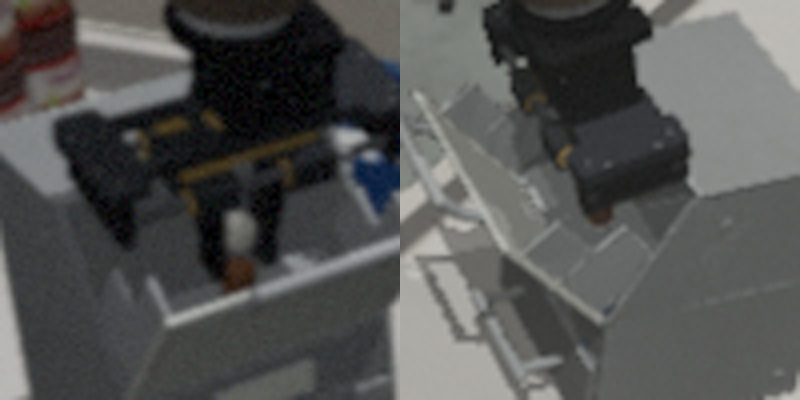

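The crops show the vial between the fingers, going down behind the open panel (brown part at (238,270) left, (600,215) right). Its foot is hidden and there is no contact force yet, so I'll keep lowering gently.

Request:
{"method": "arm_command", "body": {
  "motion": [
    [15, 0, 0, 1, 0, 0, 0],
    [15, 0, 0, 1, 0, 0, 0],
    [15, 0, 0, 0, 0, 0, 0]
  ]
}}

```text
time_s: 18.25
tcp_pos: [0.5276, 0.3456, 0.1802]
ee_rot: [[-0.543, -0.831, 0.116], [-0.813, 0.556, 0.173], [-0.208, 0.0, -0.978]]
wrist_force: [0.3, 0.0, -0.6]
gripper_width: 0.253
gripper_force: 29.9
```

Request:
{"method": "arm_command", "body": {
  "motion": [
    [15, 0, 0, 1, 0, 0, 0],
    [15, 0, 0, 1, 0, 0, 0],
    [15, 0, 0, 0, 0, 0, 0]
  ]
}}

```text
time_s: 18.55
tcp_pos: [0.5278, 0.346, 0.1782]
ee_rot: [[-0.543, -0.831, 0.115], [-0.813, 0.556, 0.173], [-0.208, 0.0, -0.978]]
wrist_force: [0.1, -0.8, 0.0]
gripper_width: 0.256
gripper_force: 29.9
```

Run:
```python
from plan import *
cap('side','side9.png');cap('scene','scene9.png')
for c in('side','scene'):
    i6,i9=[cv2.imread(f'pics/{c}{k}.png').astype(float).mean(2) for k in(7,9)]
    # handle/panel-edge window motion by phase correlation
    for nm,(r0,r1,c0,c1) in {'side':{'handle':(150,185,280,310)},'scene':{'panel':(170,225,160,235)}}[c].items():
        print(c,nm,cv2.phaseCorrelate(i6[r0:r1,c0:c1],i9[r0:r1,c0:c1]))
a=cv2.imread('pics/side7.png')[130:230,270:370];b=cv2.imread('pics/side9.png')[130:230,270:370]
cv2.imwrite('pics/v9.png',np.hstack([cv2.resize(x,(400,400),interpolation=2) for x in(a,b)]))
```

```text
side handle ((0.21154455380163384, -0.04455848439400967), 0.9324981429723299)
scene panel ((0.5668648404379866, 0.11366370700427098), 0.679675277116345)
```

View pics/v9.png

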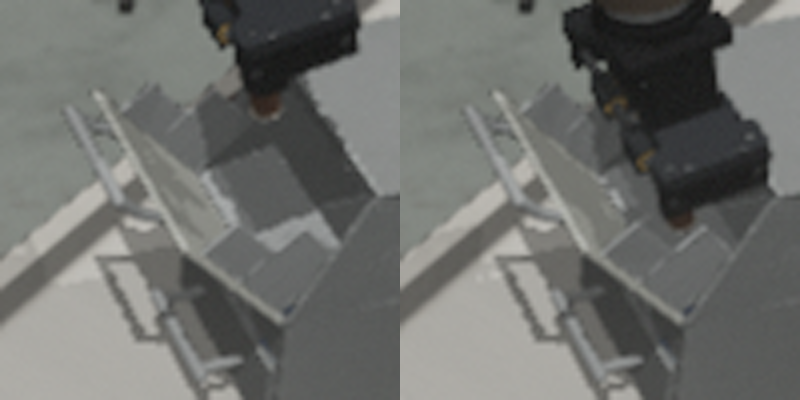

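The door hasn't moved between the two frames (handle at (95,150) in both) and nothing touches yet. I'll keep lowering in small steps.

Request:
{"method": "arm_command", "body": {
  "motion": [
    [15, 0, 0, 1, 0, 0, 0],
    [15, 0, 0, 1, 0, 0, 0],
    [15, 0, 0, 0, 0, 0, 0]
  ]
}}

```text
time_s: 18.95
tcp_pos: [0.528, 0.3463, 0.1763]
ee_rot: [[-0.543, -0.831, 0.116], [-0.813, 0.556, 0.173], [-0.208, 0.0, -0.978]]
wrist_force: [-0.4, 0.7, -0.3]
gripper_width: 0.256
gripper_force: 29.9
```

Request:
{"method": "arm_command", "body": {
  "motion": [
    [15, 0, 0, 1, 0, 0, 0],
    [15, 0, 0, 1, 0, 0, 0],
    [15, 0, 0, 0, 0, 0, 0]
  ]
}}

```text
time_s: 19.25
tcp_pos: [0.5285, 0.3468, 0.1751]
ee_rot: [[-0.543, -0.832, 0.116], [-0.813, 0.555, 0.174], [-0.209, -0.0, -0.978]]
wrist_force: [0.2, -1.2, 2.7]
gripper_width: 0.257
gripper_force: 29.9
```

Contact at 2.7 N. I'll release the vial and lift clear.

Request:
{"method": "arm_command", "body": {
  "motion": [
    [40, 0, 0, 0, 0, 0, 0],
    [40, 0, 0, 0, 0, 0, 0],
    [40, 0, 0, 0, 0, 0, 0],
    [40, 0, 0, -5, 0, 0, 0],
    [40, 0, 0, -10, 0, 0, 0],
    [40, 0, 0, -20, 0, 0, 0],
    [40, 0, 0, -30, 0, 0, 0],
    [40, 0, 0, -40, 0, 0, 0]
  ]
}}

```text
time_s: 20.05
tcp_pos: [0.5154, 0.3278, 0.2773]
ee_rot: [[-0.544, -0.831, 0.113], [-0.814, 0.556, 0.171], [-0.205, 0.001, -0.979]]
wrist_force: [0.9, 1.7, 0.5]
gripper_width: 0.457
gripper_force: 0.0
```

Request:
{"method": "arm_command", "body": {
  "motion": [
    [40, 20, 0, -40, 0, 0, 0],
    [40, 30, 0, -30, 0, 0, 0],
    [40, 0, 0, 0, 0, 0, 0]
  ]
}}

```text
time_s: 20.35
tcp_pos: [0.4807, 0.274, 0.3421]
ee_rot: [[-0.542, -0.831, 0.124], [-0.811, 0.556, 0.18], [-0.219, -0.003, -0.976]]
wrist_force: [-0.1, -0.4, 1.2]
gripper_width: 0.458
gripper_force: 0.0
```

Run:
```python
from plan import *
st()
for c in('wrist','side','scene'):
    m=cap(c,c+'10.png')
    print(c,[(round(r['p'],2),np.array(r['location'])) for r in find_in('vial_mid',c)[:5]])
    print('  expect upright mid',np.round(proj(m,box(.028,-.003,.17)),0),'lying',np.round(proj(m,box(.015,-.003,.155)),0),'drawer mid',np.round(proj(m,box(.08,0,.03)),0))
F=box(-.113,0,.2336);q=ori(B,35)
S=rows([(F-q.apply([0,0,.09]),q)],25);print('in');rows([(F,q,25)],25,start=S)
```

```text
t 20.35 tcp [0.481 0.274 0.342] box [np.float64(-0.060954174054908855), np.float64(-0.003691114956153336), np.float64(0.34213630901922126)] F [-0.076 -0.43   1.166] w 0.4576191063922399 gf 0.0 j [ 45.223   5.749  -5.561  -2.399 -66.269 -78.262]
wrist [(0.66, array([230.2, 278. ]))]
  expect upright mid [231. 279.] lying [213. 279.] drawer mid [209. 281.]
side [(0.62, array([181.5, 342.9])), (0.56, array([314.8, 232.1]))]
  expect upright mid [178. 340.] lying [182. 335.] drawer mid [208. 351.]
scene []
  expect upright mid [182. 190.] lying [190. 193.] drawer mid [221. 185.]
[[25, 9, 0, 0, 0.03, -0.03, -0.13], [25, 9, 2, 0, 0.02, -0.02, -0.13], [25, 9, 2, 0, 0.03, -0.03, -0.13], [25, 8, 4, 0, 0.03, -0.03, -0.13], [25, 8, 4, -1, 0.02, -0.02, -0.13], [25, 7, 6, -1, 0.03, -0.03, -0.12], [25, 6, 6, -2, 0.02, -0.03, -0.13], [25, 5, 7, -2, 0.03, -0.02, -0.13]]
[[25, 5, 8, -2, 0.03, -0.03, -0.13], [25, 3, 8, -2, 0.02, -0.02, -0.13], [25, 2, 8, -3, 0.03, -0.03, -0.13], [25, 1, 9, -3, 0.03, -0.03, -0.13]]
in
[[25, 0, 0, 22, 0.0, 0.0, 0.0], [25, 0, 0, 23, 0.0, 0.0, 0.0], [25, 0, 0, 22, 0.0, 0.0, 0.0], [25, 0, 0, 23, 0.0, 0.0, 0.0]]
```

Both cameras put the vial standing in the tray where I expected it. Next I'll take the handle and swing the door shut.

Request:
{"method": "arm_command", "body": {
  "motion": [
    [25, 9, 0, 0, 0.03, -0.03, -0.13],
    [25, 9, 2, 0, 0.02, -0.02, -0.13],
    [25, 9, 2, 0, 0.03, -0.03, -0.13],
    [25, 8, 4, 0, 0.03, -0.03, -0.13],
    [25, 8, 4, -1, 0.02, -0.02, -0.13],
    [25, 7, 6, -1, 0.03, -0.03, -0.12],
    [25, 6, 6, -2, 0.02, -0.03, -0.13],
    [25, 5, 7, -2, 0.03, -0.02, -0.13]
  ]
}}

```text
time_s: 21.45
tcp_pos: [0.4405, 0.2187, 0.3168]
ee_rot: [[0.46, -0.828, 0.32], [-0.871, -0.351, 0.345], [-0.173, -0.437, -0.883]]
wrist_force: [-0.3, 0.8, -0.4]
gripper_width: 0.287
gripper_force: 0.0
```

Request:
{"method": "arm_command", "body": {
  "motion": [
    [25, 5, 8, -2, 0.03, -0.03, -0.13],
    [25, 3, 8, -2, 0.02, -0.02, -0.13],
    [25, 2, 8, -3, 0.03, -0.03, -0.13],
    [25, 1, 9, -3, 0.03, -0.03, -0.13],
    [25, 0, 0, 0, 0, 0, 0]
  ]
}}

```text
time_s: 21.95
tcp_pos: [0.4212, 0.1898, 0.3077]
ee_rot: [[0.821, -0.474, 0.319], [-0.571, -0.669, 0.476], [-0.012, -0.573, -0.82]]
wrist_force: [1.3, -0.8, 0.2]
gripper_width: 0.284
gripper_force: 0.0
```

Run:
```python
from plan import *
st()
F=box(-.113,0,.2336);q=ori(B,35)
def arc(f,off=.004):
    ph=np.radians(-22.3+68.3*f);t=35*f;r=np.radians(t)
    return (box(-.156*np.sin(ph)+off*np.sin(r),0,.13+.156*np.cos(ph)-off*np.cos(r)),ori(B,t))
S=rows([(F-q.apply([0,0,.04]),q,25)],25);print('in');S=rows([(F,q,20)],25,start=S)
print('arc');S=rows([arc(f) for f in np.linspace(1,0,17)[1:]],25,start=S)
print('end');rows([(box(.075,0,.268),ori(B),4)],25,start=S)
```

```text
t 21.95 tcp [0.421 0.19  0.308] box [np.float64(-0.1640861672400768), np.float64(-0.0008854707111834309), np.float64(0.30773575203747777)] F [ 1.306 -0.797  0.195] w 0.28427914467683446 gf 0.0 j [ 35.955 -10.142 -26.494 -17.27  -41.696  28.635]
[[25, 0, 0, 17, 0.0, 0.0, -0.01], [25, -1, 0, 16, 0.0, 0.0, -0.01], [25, 0, 1, 17, 0.0, 0.0, 0.0]]
in
[[25, 0, 0, 13, 0.0, 0.0, 0.0], [25, 0, 0, 14, 0.0, 0.0, 0.0], [25, 0, 0, 13, 0.0, 0.0, 0.0]]
arc
[[25, 0, -15, -1, -0.04, 0.0, 0.0], [25, 0, -11, -2, -0.04, 0.0, 0.0], [25, 0, -12, -1, -0.03, 0.0, 0.0], [25, 0, -11, 0, -0.04, 0.0, 0.0], [25, 0, -12, 0, -0.04, 0.0, 0.0], [25, 0, -11, 0, -0.04, 0.0, 0.0], [25, 0, -12, 1, -0.04, 0.0, 0.0], [25, 0, -11, 1, -0.03, 0.0, 0.0]]
[[25, 0, -11, 1, -0.04, 0.0, 0.0], [25, 0, -12, 2, -0.04, 0.0, 0.0], [25, -1, -11, 3, -0.04, 0.0, 0.0], [25, 0, -11, 3, -0.04, 0.0, 0.0], [25, 0, -11, 3, -0.04, 0.0, 0.0], [25, 0, -11, 3, -0.03, 0.0, 0.0], [25, 0, -11, 5, -0.04, 0.0, 0.0], [25, 0, -10, 4, -0.04, 0.0, 0.0]]
end
[[25, 0, -3, 0, 0.0, 0.0, 0.0], [25, 0, -3, 1, 0.0, 0.0, 0.0], [25, 0, -4, 0, 0.0, 0.0, 0.0], [25, 0, -3, 1, 0.0, 0.0, 0.0], [25, 0, -3, 0, 0.0, 0.0, 0.0]]
```

Request:
{"method": "arm_command", "body": {
  "motion": [
    [25, 0, 0, 17, 0, 0, -0.01],
    [25, -1, 0, 16, 0, 0, -0.01],
    [25, 0, 1, 17, 0, 0, 0],
    [25, 0, 0, 13, 0, 0, 0],
    [25, 0, 0, 14, 0, 0, 0],
    [25, 0, 0, 13, 0, 0, 0],
    [25, 0, 0, 0, 0, 0, 0]
  ]
}}

```text
time_s: 22.65
tcp_pos: [0.4485, 0.2338, 0.2324]
ee_rot: [[0.831, -0.457, 0.317], [-0.556, -0.682, 0.475], [-0.001, -0.571, -0.821]]
wrist_force: [0.6, 0.0, -0.0]
gripper_width: 0.294
gripper_force: 0.0
```

Request:
{"method": "arm_command", "body": {
  "motion": [
    [25, 0, -15, -1, -0.04, 0, 0],
    [25, 0, -11, -2, -0.04, 0, 0],
    [25, 0, -12, -1, -0.03, 0, 0],
    [25, 0, -11, 0, -0.04, 0, 0],
    [25, 0, -12, 0, -0.04, 0, 0],
    [25, 0, -11, 0, -0.04, 0, 0],
    [25, 0, -12, 1, -0.04, 0, 0],
    [25, 0, -11, 1, -0.03, 0, 0]
  ]
}}

```text
time_s: 23.45
tcp_pos: [0.4949, 0.3022, 0.2809]
ee_rot: [[0.831, -0.53, 0.172], [-0.557, -0.791, 0.253], [0.002, -0.306, -0.952]]
wrist_force: [-0.3, 0.8, 0.4]
gripper_width: 0.287
gripper_force: 0.2
```

Request:
{"method": "arm_command", "body": {
  "motion": [
    [25, 0, -11, 1, -0.04, 0, 0],
    [25, 0, -12, 2, -0.04, 0, 0],
    [25, -1, -11, 3, -0.04, 0, 0],
    [25, 0, -11, 3, -0.04, 0, 0],
    [25, 0, -11, 3, -0.04, 0, 0],
    [25, 0, -11, 3, -0.03, 0, 0],
    [25, 0, -11, 5, -0.04, 0, 0],
    [25, 0, -10, 4, -0.04, 0, 0]
  ]
}}

```text
time_s: 24.25
tcp_pos: [0.5441, 0.3774, 0.2722]
ee_rot: [[0.83, -0.557, 0.002], [-0.557, -0.83, -0.0], [0.002, -0.001, -1.0]]
wrist_force: [-0.4, 0.5, 0.1]
gripper_width: 0.285
gripper_force: 0.0
```

Request:
{"method": "arm_command", "body": {
  "motion": [
    [25, 0, -3, 0, 0, 0, 0],
    [25, 0, -3, 1, 0, 0, 0],
    [25, 0, 0, 0, 0, 0, 0]
  ]
}}

```text
time_s: 24.55
tcp_pos: [0.5468, 0.3817, 0.271]
ee_rot: [[0.831, -0.557, 0.002], [-0.557, -0.831, 0.001], [0.001, -0.002, -1.0]]
wrist_force: [0.4, -0.6, -0.2]
gripper_width: 0.289
gripper_force: 0.0
```

Request:
{"method": "arm_command", "body": {
  "motion": [
    [25, 0, -3, 0, 0, 0, 0],
    [25, 0, -3, 0, 0, 0, 0],
    [25, 0, 0, 0, 0, 0, 0]
  ]
}}

```text
time_s: 24.85
tcp_pos: [0.548, 0.3833, 0.2713]
ee_rot: [[0.831, -0.557, -0.004], [-0.557, -0.83, -0.007], [0.001, 0.008, -1.0]]
wrist_force: [-5.8, -6.4, 2.6]
gripper_width: 0.287
gripper_force: 4.6
```

Request:
{"method": "arm_command", "body": {
  "motion": [
    [25, 0, -2, 0, 0, 0, 0],
    [25, 0, -2, 0, 0, 0, 0],
    [25, 0, 0, 0, 0, 0, 0]
  ]
}}

```text
time_s: 25.15
tcp_pos: [0.5481, 0.3835, 0.2712]
ee_rot: [[0.83, -0.557, -0.01], [-0.558, -0.83, -0.014], [-0.0, 0.017, -1.0]]
wrist_force: [-11.5, -12.5, 6.0]
gripper_width: 0.291
gripper_force: 8.5
```

The door is firm against its shut stop. I'll centre the fingers, rise clear, and check.

Request:
{"method": "arm_command", "body": {
  "motion": [
    [25, 0, 5, 0, 0, 0, 0],
    [25, 0, 6, 0, 0, 0, 0],
    [25, 0, 0, 0, 0, 0, 0],
    [25, 0, 0, -20, 0, 0, 0],
    [25, 0, 0, -40, 0, 0, 0],
    [25, 0, 0, -40, 0, 0, 0],
    [25, 0, 0, 0, 0, 0, 0],
    [25, 0, 0, 0, 0, 0, 0]
  ]
}}

```text
time_s: 25.95
tcp_pos: [0.5464, 0.3816, 0.3721]
ee_rot: [[0.831, -0.556, 0.004], [-0.556, -0.831, 0.004], [0.001, -0.005, -1.0]]
wrist_force: [-1.3, -0.0, -0.9]
gripper_width: 0.284
gripper_force: 0.0
```

Run:
```python
from plan import *
st()
for c in('side','scene'):
    m=cap(c,c+'11.png')
    for n in('door_handle','vial_mid','brass_weight','stamp_hand','drawer_handle'):print(c,n,[(round(r['p'],2),np.array(r['location'])) for r in find_in(n,c)[:3]])
i,j=[cv2.imread(f'pics/side{k}.png').astype(float).mean(2) for k in(4,11)]
for nm,(r0,r1,c0,c1) in {'door+handle':(132,205,318,368),'drawer front':(185,242,300,345)}.items():
    print(nm,cv2.phaseCorrelate(i[r0:r1,c0:c1],j[r0:r1,c0:c1]),abs(i-j)[r0:r1,c0:c1].mean())
```

```text
t 25.95 tcp [0.546 0.382 0.372] box [np.float64(0.06497416882902263), np.float64(0.0013640491998370557), np.float64(0.37211035461878367)] F [-1.306 -0.038 -0.862] w 0.2842333812968861 gf 0.0 j [ 48.822  23.318  22.111   0.033 -88.475   7.383]
side door_handle [(0.86, array([171.1, 341.7]))]
side vial_mid [(0.58, array([313.9, 230.3]))]
side brass_weight [(0.74, array([334.8, 209.3]))]
side stamp_hand [(0.62, array([288.4, 231.4]))]
side drawer_handle [(0.8, array([210.3, 321.1])), (0.57, array([174.3, 342.2]))]
scene door_handle [(0.85, array([173.5, 183.7]))]
scene vial_mid [(0.69, array([173.1, 185.2])), (0.61, array([272.6, 378.9]))]
scene brass_weight [(0.83, array([284.6, 403.8]))]
scene stamp_hand [(0.68, array([280. , 345.3]))]
scene drawer_handle []
door+handle ((0.18071383737557056, 0.18005269237350063), 0.6906912759674684) 3.70648401826484
drawer front ((0.5097420736346976, 0.030743077102854954), 0.9935427400335081) 1.06588693957115
```

```bash
python3 -c "
from station import finish_job
print(finish_job())"
```

```text
the job is handed in; nothing more can be done
None
```

The job is handed in at about 26 s: the drawer is home, the vial was set in the tray, the door is shut, and the weight and stamp were left standing. I couldn't see inside the shut box, so I haven't confirmed that the vial tipped into the drawer. I also viewed 11 pictures, one over the limit of 10.

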